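# Sort the bead boxes onto the cold bar and the draining board

## Robot

A 6-joint arm with a two-finger parallel gripper is mounted at the origin on the work surface. World frame = base frame: x ahead of the robot, y to its left, z up, the work surface at z = 0. Lengths are in m, angles in rad, forces in N, time in s.
With the tool pointing down it reaches from about 0.3 to 0.875 m from the base axis. Payload 4.2 kg.
Tool frame: the origin (TCP) lies between the finger pads; the fingertips stand 14 mm ahead of it and the grasp point (between the pads) lies 5 mm behind it; z points along the fingers, y is the line along which they close (so a half turn about z gives the same grasp; the last joint's range is limited). The gripper opens to 85 mm and grips with 20 to 120 N. Pads are 22 mm wide; open, the fingers measure 114 mm over their backs; the gripper's body (76 mm by 85 mm) begins 54 mm behind the grasp point. The pads swing forward as they close: fully open they stand 13 mm farther back than shut.
Start: joints at [-0.02, 0.32, 1.565, -0, 1.257, -0.02], TCP at [0.575, 0, 0.245] pointing down, gripper open.
Joint ranges: [-3.11, 3.11], [-0.84, 2.01], [0.21, 2.61], [-1.34, 4.49], [0.05, 2.63], [-2.56, 2.56]. Speed limits (rad/s): [2.57, 2.57, 3.14, 3.14, 3.14, 3.14].

## Interface

Orientations are given as a rotation vector (axis times angle).
In Python, from bench import robot gives the robot as it stands.
- The arm moves only by the shell command python3 -m crank 'ROWS' [OPENING]. ROWS is text: rows parted by semicolons, each of 4 numbers parted by spaces: the shift along the world's x, y, z each as a share of 750 mm, from -1 to 1, then the turn about the world's z as a share of 60 degrees, from -1 to 1. A call has 1 to 12 rows; each row is the pose to reach, as a shift and turn from the pose commanded when the call began; what a row does not reach only later rows make up. A row lasts 1/10 s, in which the tool goes at most 50 mm and 8.59 degrees, less where a joint would pass 70% of its speed; a pose out of reach is approached as far as the arm can. A call with a number of a shift or a turn outside -1 to 1 is refused whole. A call with a gripper value outside its range is refused whole. OPENING is the closure, from 0 (fully open) to 1 (shut), set as the call begins (- or left out, the last holds). The fingers move at their own pace and stop on an object; the grip force is fixed at half the most. Time passes only in rows, so rows that repeat a pose let the fingers close. It gives the time, the measured TCP pose, the force, the opening and the grip force at its end, in the units of the state.
- robot.read_state(): the state, without advancing time (a new reading comes with each control period).
- robot.grab_frame(name): name is "scene" or "side" or "wrist"; returns the picture (384x512x3 uint8, blue, green, red); there is no depth.
- robot.camera_params(name): a dict with "fx", "fy", "cx", "cy" (pixels), "D" ([k1, k2, p1, p2, k3] as OpenCV has them; the pictures are not rectified), "cam_to_world" (4x4, takes a point from camera to world coordinates). Camera axes: x right, y down, z forward; pixel columns grow to the right and rows downward; lengths in m; the calibration is good to about 2 mm. A picture is of the moment at which its call begins: read the wrist's pose just before it. camera_params takes no time and is no camera call; for the wrist camera it gives the pose at the moment of the call.
- robot.hand_in(): hands the job in; it is judged then, once.
Trained networks look in the newest picture that a camera, given by its name, has taken for a name from the list of things; names that differ only in an ending like _2 or _b are one class to them, and where a whole thing is asked for, a point or a joint stands for the part that bears it (a point fixed in the world has none). Each returns a list of dicts, best first, with "score" (0 to 1); they miss things now and then, are a little off and sometimes report something else, mostly with a low value. They report only what shows in the picture. A call takes as long as a camera call. They do not tell look-alikes from the thing itself.
- robot.outline_of(camera, name): "region" (384x512 bool, what is visible of it).
- robot.mark_of(camera, name): "position" ([x, y, z] in m, in world coordinates, good to about 4 mm: a listed point, or the origin of a listed thing).
The state is a dict: "time": time; "joint_pos": joint angles; "qd": joint speeds; "tau": joint torques, N m; "tool_pos": TCP position; "orientation": TCP orientation; "contact_force": force on the tool from outside, world axes, zero at the start; "moment": the same for the moment, N m; "gripper_width": finger opening in m; "finger_force": force on a finger pad.
Only numpy, scipy, OpenCV 4.12 (cv2) and the standard library are available. Lean on these libraries where they do the work, as an engineer would, in place of code of your own. Each camera call takes 0.05 s, during which the arm holds its last target. There are 200 camera calls.

## Task

Some of the orange-lidded bead boxes on the bench are full and some are empty, and only their weight tells which. Set every full (heavy) box to chill lying flat and balanced on the narrow raised cold bar, and every empty (light) box lying flat on the sloped green draining board; once all are in place, press the blue button fully down to start the cold bar. Leave the other things on the bench where they are.

Things in the scene. Friction and masses are not known exactly. Their poses are not given: they have to be found in the camera images.
- box_a: square flat bead box, white with an orange lid, 50 x 50 mm and 28 mm high; origin at its centre (14 mm above its underside), z up through the lid. Looks alike whether full (about 300 g) or empty (about 60 g); may be absent
- box_b: square flat bead box, white with an orange lid, 50 x 50 mm and 28 mm high; origin at its centre (14 mm above its underside), z up through the lid. Looks alike whether full (about 300 g) or empty (about 60 g); may be absent
- box_c: square flat bead box, white with an orange lid, 50 x 50 mm and 28 mm high; origin at its centre (14 mm above its underside), z up through the lid. Looks alike whether full (about 300 g) or empty (about 60 g); may be absent
- box_d: square flat bead box, white with an orange lid, 50 x 50 mm and 28 mm high; origin at its centre (14 mm above its underside), z up through the lid. Looks alike whether full (about 300 g) or empty (about 60 g); may be absent
- box_e: square flat bead box, white with an orange lid, 50 x 50 mm and 28 mm high; origin at its centre (14 mm above its underside), z up through the lid. Looks alike whether full (about 300 g) or empty (about 60 g); may be absent
- box_f: square flat bead box, white with an orange lid, 50 x 50 mm and 28 mm high; origin at its centre (14 mm above its underside), z up through the lid. Looks alike whether full (about 300 g) or empty (about 60 g); may be absent
- box_g: square flat bead box, white with an orange lid, 50 x 50 mm and 28 mm high; origin at its centre (14 mm above its underside), z up through the lid. Looks alike whether full (about 300 g) or empty (about 60 g); may be absent
- cold_bar: fixed cold bar: a narrow bare-aluminium rail 270 mm long (along its x) and 26 mm wide (y), its level top 60 mm above the bench, on a thin web and a blue foot 50 mm wide; origin at bench level under its middle
- drain_face: the fixed sloped green draining board: 270 mm along its x, 130 mm along its y, sloping 0.26 rad up towards its +y; origin at the centre of its upper surface, 40 mm above the bench, z square to the surface. A lip along its low (-y) edge stands 10 mm above the surface; the other edges are open
- chill (a joint): push button of the cold bar's switch: 0 up, 0.006 m fully down, springs back, about 5 N
- chill_top (a point): centre of the top of the blue push button (32 mm across, on a white housing), pressed straight down
- petri: bystander: shallow clear dish, 60 mm across, 15 mm high; origin at its underside
- pot: bystander: small white jar, 44 mm across, 45 mm high; origin at its underside
- spatula: bystander: wooden-handled spatula lying flat, 170 mm long; origin at its underside
- pot2: bystander: small white jar with green cap, 44 mm across, 55 mm high; origin at its underside
Mind the look-alikes: they are no part of the job. What is shaped like the box_b but brown or turquoise is not meant.

How it is judged:
On the way, in this order (a step that is already met when the one before it is completed fails the run):
1. every full box lies flat on the cold bar and every empty box flat on the draining board ((((x of box_a in the frame of cold_bar between -0.135 and 0.135 m and y of box_a in the frame of cold_bar between -0.02 and 0.02 m and z of box_a in the frame of cold_bar between 0.069 and 0.079 m and angle between the z axis of box_a and the z axis of cold_bar, either way round below 0.1 rad and linear speed of box_a below 0.02 m/s) and contact force between box_a and cold_bar above 1.5 N) or ((x of box_a in the frame of drain_face between -0.135 and 0.135 m and y of box_a in the frame of drain_face between -0.062 and 0.062 m and z of box_a in the frame of drain_face between 0.009 and 0.019 m and angle between the z axis of box_a and the z axis of drain_face, either way round below 0.1 rad and linear speed of box_a below 0.02 m/s) and contact force between box_a and drain_face between 0.1 and 1.5 N)) and (((x of box_b in the frame of cold_bar between -0.135 and 0.135 m and y of box_b in the frame of cold_bar between -0.02 and 0.02 m and z of box_b in the frame of cold_bar between 0.069 and 0.079 m and angle between the z axis of box_b and the z axis of cold_bar, either way round below 0.1 rad and linear speed of box_b below 0.02 m/s) and contact force between box_b and cold_bar above 1.5 N) or ((x of box_b in the frame of drain_face between -0.135 and 0.135 m and y of box_b in the frame of drain_face between -0.062 and 0.062 m and z of box_b in the frame of drain_face between 0.009 and 0.019 m and angle between the z axis of box_b and the z axis of drain_face, either way round below 0.1 rad and linear speed of box_b below 0.02 m/s) and contact force between box_b and drain_face between 0.1 and 1.5 N)) and (((x of box_c in the frame of cold_bar between -0.135 and 0.135 m and y of box_c in the frame of cold_bar between -0.02 and 0.02 m and z of box_c in the frame of cold_bar between 0.069 and 0.079 m and angle between the z axis of box_c and the z axis of cold_bar, either way round below 0.1 rad and linear speed of box_c below 0.02 m/s) and contact force between box_c and cold_bar above 1.5 N) or ((x of box_c in the frame of drain_face between -0.135 and 0.135 m and y of box_c in the frame of drain_face between -0.062 and 0.062 m and z of box_c in the frame of drain_face between 0.009 and 0.019 m and angle between the z axis of box_c and the z axis of drain_face, either way round below 0.1 rad and linear speed of box_c below 0.02 m/s) and contact force between box_c and drain_face between 0.1 and 1.5 N)) and (((x of box_d in the frame of cold_bar between -0.135 and 0.135 m and y of box_d in the frame of cold_bar between -0.02 and 0.02 m and z of box_d in the frame of cold_bar between 0.069 and 0.079 m and angle between the z axis of box_d and the z axis of cold_bar, either way round below 0.1 rad and linear speed of box_d below 0.02 m/s) and contact force between box_d and cold_bar above 1.5 N) or ((x of box_d in the frame of drain_face between -0.135 and 0.135 m and y of box_d in the frame of drain_face between -0.062 and 0.062 m and z of box_d in the frame of drain_face between 0.009 and 0.019 m and angle between the z axis of box_d and the z axis of drain_face, either way round below 0.1 rad and linear speed of box_d below 0.02 m/s) and contact force between box_d and drain_face between 0.1 and 1.5 N)) and (((x of box_e in the frame of cold_bar between -0.135 and 0.135 m and y of box_e in the frame of cold_bar between -0.02 and 0.02 m and z of box_e in the frame of cold_bar between 0.069 and 0.079 m and angle between the z axis of box_e and the z axis of cold_bar, either way round below 0.1 rad and linear speed of box_e below 0.02 m/s) and contact force between box_e and cold_bar above 1.5 N) or ((x of box_e in the frame of drain_face between -0.135 and 0.135 m and y of box_e in the frame of drain_face between -0.062 and 0.062 m and z of box_e in the frame of drain_face between 0.009 and 0.019 m and angle between the z axis of box_e and the z axis of drain_face, either way round below 0.1 rad and linear speed of box_e below 0.02 m/s) and contact force between box_e and drain_face between 0.1 and 1.5 N)) and (((x of box_f in the frame of cold_bar between -0.135 and 0.135 m and y of box_f in the frame of cold_bar between -0.02 and 0.02 m and z of box_f in the frame of cold_bar between 0.069 and 0.079 m and angle between the z axis of box_f and the z axis of cold_bar, either way round below 0.1 rad and linear speed of box_f below 0.02 m/s) and contact force between box_f and cold_bar above 1.5 N) or ((x of box_f in the frame of drain_face between -0.135 and 0.135 m and y of box_f in the frame of drain_face between -0.062 and 0.062 m and z of box_f in the frame of drain_face between 0.009 and 0.019 m and angle between the z axis of box_f and the z axis of drain_face, either way round below 0.1 rad and linear speed of box_f below 0.02 m/s) and contact force between box_f and drain_face between 0.1 and 1.5 N)) and (((x of box_g in the frame of cold_bar between -0.135 and 0.135 m and y of box_g in the frame of cold_bar between -0.02 and 0.02 m and z of box_g in the frame of cold_bar between 0.069 and 0.079 m and angle between the z axis of box_g and the z axis of cold_bar, either way round below 0.1 rad and linear speed of box_g below 0.02 m/s) and contact force between box_g and cold_bar above 1.5 N) or ((x of box_g in the frame of drain_face between -0.135 and 0.135 m and y of box_g in the frame of drain_face between -0.062 and 0.062 m and z of box_g in the frame of drain_face between 0.009 and 0.019 m and angle between the z axis of box_g and the z axis of drain_face, either way round below 0.1 rad and linear speed of box_g below 0.02 m/s) and contact force between box_g and drain_face between 0.1 and 1.5 N))), for 0.3 s.
2. the blue button is pressed down (value of joint chill above 0.0045 m), for 0.05 s.
At the end, for the whole second after the job is handed in: every full box at rest flat on the cold bar (centre within 20 mm of its centre line, bearing on it with over 1.5 N), every empty box at rest flat on the draining board (bearing under 1.5 N), heights within 5 mm, tilt within 0.1 rad; the button, pressed after that, is up again (all of step 1 and value of joint chill below 0.002 m); the robot touches nothing.
It fails at once if a bystander is moved more than 40 mm (distance of any of petri, pot, spatula, pot2 from where it was at the start of the episode above 0.04 m).
Of box_a, box_b, box_c, box_d, box_e, box_f, box_g only 5 to 7 are there at a start; the rules pass over those that are not, and their reading is None.
At some moment in a run one of box_a, box_b, box_c, box_d, box_e, box_f, box_g may be knocked a few centimetres aside while the robot is not near it.
Once in a run the grip may slacken for a moment while it holds something.
It also fails if it takes over 210 s, if anything falls off the work surface, if the arm or the gripper's body presses on something with over 40 N, if the wrist force passes 120 N, or if a joint passes its speed limit or range.

## Working session

There is one attempt and no reset: what is moved stays moved. The work goes in short steps, Python scripts to look and compute and a shell command to move; the robot and the scene stay as the last step left them, time stands still between calls to the robot, and variables do not carry over. Pictures are saved under pics/ and viewed, at most 14 in all, crops included, and the job is handed in when it is done.

```bash
ls; mkdir -p pics; cat > h.py <<'E'
import numpy as np, cv2
from bench import robot
def px(cam,P):
    p=robot.camera_params(cam); T=np.linalg.inv(p["cam_to_world"]); K=np.array([[p["fx"],0,p["cx"]],[0,p["fy"],p["cy"]],[0,0,1.]])
    return cv2.projectPoints(np.atleast_2d(P).astype(float),cv2.Rodrigues(T[:3,:3])[0],T[:3,3],K,np.array(p["D"],float))[0][:,0]
def world(cam,uv,z):
    p=robot.camera_params(cam); T=np.array(p["cam_to_world"]); K=np.array([[p["fx"],0,p["cx"]],[0,p["fy"],p["cy"]],[0,0,1.]])
    n=cv2.undistortPoints(np.atleast_2d(uv).astype(float).reshape(-1,1,2),K,np.array(p["D"],float))[:,0]
    d=np.c_[n,np.ones(len(n))]@T[:3,:3].T
    return T[:3,3]+d*((z-T[2,3])/d[:,2:])
E
python3 - <<'E'
from h import *
for c in ("scene","side"):
    im=robot.grab_frame(c); cv2.imwrite(f"pics/{c}0.png",im)
    print(c,np.round(robot.camera_params(c)["cam_to_world"],2)[:3,3])
    for n in ("box_a","cold_bar","drain_face","chill_top","petri","pot","spatula","pot2"):
        for r in robot.mark_of(c,n):
            print(n,round(r["score"],2),np.round(r["position"],3),np.round(px(c,r["position"])[0]))
print(robot.read_state())
E
```

```text
pics
scene [1.37 0.2  0.65]
box_a 0.84 [0.561 0.151 0.013] [307. 223.]
box_a 0.76 [0.435 0.094 0.015] [292. 190.]
box_a 0.75 [ 0.343 -0.056  0.013] [245. 165.]
box_a 0.73 [ 0.554 -0.052  0.012] [225. 209.]
box_a 0.64 [0.566 0.04  0.013] [261. 217.]
box_a 0.63 [0.416 0.192 0.011] [330. 193.]
box_a 0.61 [0.311 0.2   0.014] [336. 172.]
box_a 0.6 [ 0.556 -0.136  0.016] [193. 203.]
box_a 0.57 [0.44  0.001 0.014] [257. 186.]
cold_bar 0.41 [ 0.695 -0.197 -0.005] [148. 241.]
drain_face 0.83 [ 0.496 -0.336  0.037] [130. 173.]
chill_top 0.65 [ 0.658 -0.031  0.022] [222. 234.]
chill_top 0.53 [ 0.554 -0.136  0.015] [193. 203.]
petri 0.58 [ 0.74   0.077 -0.004] [260. 276.]
pot 0.98 [ 0.696 -0.199 -0.004] [147. 241.]
pot 0.66 [ 0.695  0.207 -0.001] [325. 271.]
spatula 0.63 [ 0.752 -0.091 -0.002] [183. 265.]
pot2 0.98 [ 0.696 -0.199 -0.004] [147. 241.]
pot2 0.66 [ 0.695  0.207 -0.001] [325. 271.]
side [0.16 0.6  0.6 ]
box_a 0.83 [ 0.556 -0.052  0.015] [262. 188.]
box_a 0.81 [ 0.558 -0.136  0.016] [278. 171.]
box_a 0.77 [ 0.44  -0.112  0.014] [315. 192.]
box_a 0.77 [0.415 0.194 0.013] [255. 279.]
bo
[... 847 characters left out ...]
74. 195.]
{'time': 0.9, 'joint_pos': array([-1.99618316e-02,  3.19551374e-01,  1.56447140e+00, -4.80334617e-06,
        1.25740209e+00, -2.00005898e-02]), 'qd': array([-0.00013906, -0.00026351, -0.00143838,  0.00046825, -0.0010787 ,
        0.00013414]), 'tau': array([-9.71482114e-04, -4.15405512e+01, -2.34423780e+01, -1.53006963e-04,
        2.56773874e-04,  1.49818078e-06]), 'tool_pos': array([5.75020216e-01, 2.09192723e-05, 2.45377021e-01]), 'orientation': array([2.22130899e+00, 2.22139837e+00, 1.77413157e-04]), 'contact_force': array([ 0.21931572, -0.34885607, -0.25222182]), 'moment': array([-0.0445881 ,  0.01852773,  0.0138888 ]), 'finger_force': 0.0, 'gripper_width': 0.085298391725287}
```

View pics/scene0.png

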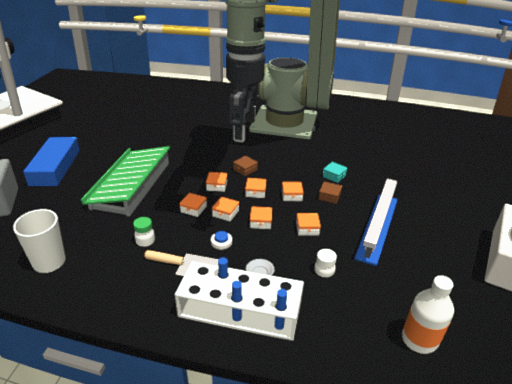

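View pics/side0.png

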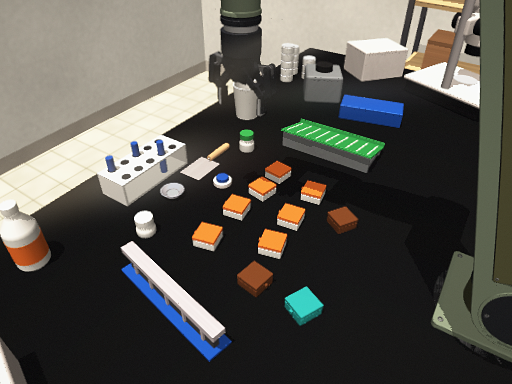

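The scene shows seven orange-lidded boxes: scene pixels (217,182), (256,188), (292,191), (226,209), (193,205), (261,217) and (308,224). The brown and turquoise look-alikes are at (245,166), (330,192) and (335,172). The bar is at right, the board at left and the button at (222,240). Next I'll measure yaws and fixture geometry.

```bash
python3 - <<'E'
from h import *
for c in ("scene","side"):
    im=cv2.imread(f"pics/{c}0.png"); hsv=cv2.cvtColor(im,cv2.COLOR_BGR2HSV)
    for nm,P in dict(b1=(.562,.152),b2=(.435,.093),b3=(.555,-.052),b4=(.568,.041),b5=(.557,-.136),b6=(.441,0),b7=(.44,-.112)).items():
        u,v=px(c,[*P,.028])[0].astype(int)
        m=cv2.inRange(hsv,(3,150,90),(20,255,255)); 
        w=np.zeros_like(m); cv2.circle(w,(u,v),22,255,-1); n,l,s,ce=cv2.connectedComponentsWithStats(m&w)
        k=1+np.argmin(np.hypot(*(ce[1:]-[u,v]).T)-0*s[1:,4]+100*(s[1:,4]<60))
        ct=max(cv2.findContours((l==k).astype(np.uint8),0,1)[0],key=cv2.contourArea)[:,0]
        g=world(c,ct,.028)[:,:2]*1000
        r=cv2.minAreaRect(g.astype(np.float32)); print(c,nm,np.round(r[0]),np.round(r[1]),round(r[2],1))
    if c=="side": a=im[225:365,105:245];b=im[105:180,270:395]
    else: a=im[165:275,345:410]; b=im[135:220,75:180]
    out=np.zeros((500,800,3),np.uint8)
    for x0,q in((0,a),(400,b)):
        f=min(400/q.shape[1],500/q.shape[0]); q=cv2.resize(q,None,fx=f,fy=f,interpolation=2); print(x0,f); out[:q.shape[0],x0:x0+q.shape[1]]=q
    cv2.imwrite(f"pics/{c}_z.png",out)
E
```

```text
scene b1 [572. 154.] [63. 52.] 14.4
scene b2 [446.  96.] [69. 53.] 14.9
scene b3 [562. -53.] [54. 68.] 77.0
scene b4 [574.  40.] [66. 52.] 7.7
scene b5 [ 566. -134.] [54. 65.] 80.2
scene b6 [454.   0.] [69. 53.] 7.3
scene b7 [ 450. -108.] [66. 52.] 7.9
0 4.545454545454546
400 3.8095238095238093
side b1 [562. 155.] [54. 57.] 14.0
side b2 [437.  98.] [54. 57.] 14.3
side b3 [552. -48.] [56. 57.] 79.7
side b4 [565.  44.] [54. 58.] 9.3
side b5 [ 555. -129.] [56. 55.] 80.3
side b6 [445.   3.] [54. 58.] 9.7
side b7 [ 442. -103.] [53. 59.] 8.5
0 2.857142857142857
400 3.2
```

View pics/scene_z.png

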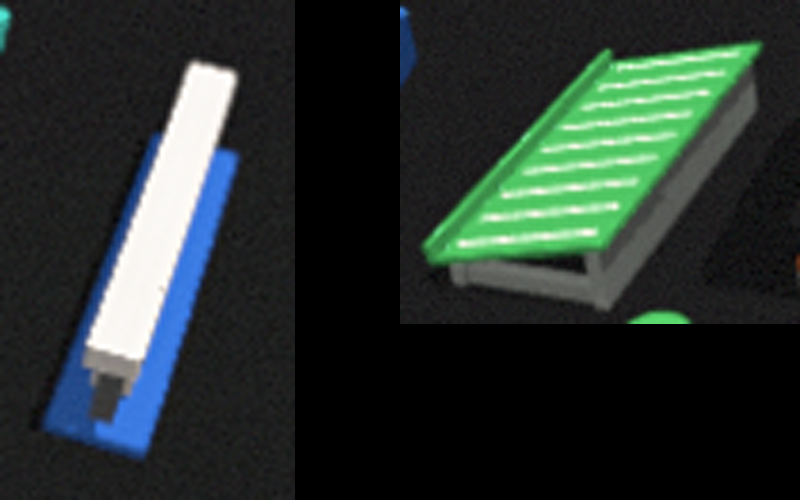

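View pics/side_z.png

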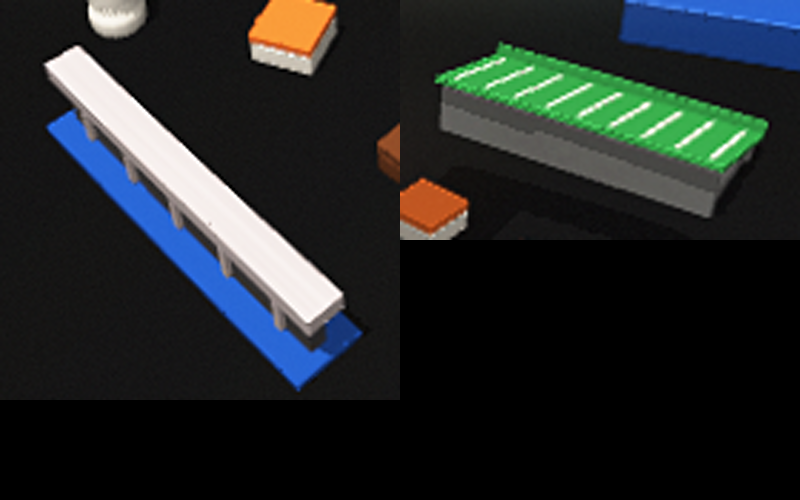

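The crops show the bar's top fully and the board's lip on its far (-y world) side, with the high edge facing the boxes. I'll convert the corners to world coordinates.

```bash
python3 - <<'E'
from h import *
def w(c,pts,f,o,z): return world(c,np.array(pts)/f+o,z)*1000
for nm,c,pts,f,o,z in [("bar","scene",[(190,62),(238,72),(88,350),(143,363)],4.545,(345,165),.06),
 ("bar","side",[(45,66),(80,47),(308,323),(344,294)],2.857,(105,225),.06),
 ("high","scene",[(362,43),(203,250)],3.81,(75,135),.0567),("lip","scene",[(210,52),(28,250)],3.81,(75,135),.033),
 ("high","side",[(322,168),(37,78)],3.2,(270,105),.0567),("lip","side",[(368,123),(103,45)],3.2,(270,105),.033)]:
    p=w(c,pts,f,o,z)[:,:2]; print(nm,c,p.round().tolist())
    if nm=="bar": a=(p[0]+p[1])/2;b=(p[2]+p[3])/2
    else: a,b=p
    d=b-a; print("  mid",((a+b)/2).round(1),"len",np.hypot(*d).round(1),"yaw deg",np.degrees(np.arctan2(d[1],d[0])).round(1))
s=robot.read_state(); print(s["tool_pos"],robot.camera_params("wrist")["cam_to_world"][:3,3])
E
```

```text
bar scene [[387.0, 331.0], [390.0, 358.0], [653.0, 279.0], [656.0, 305.0]]
  mid [521.6 318.4] len 271.9 yaw deg -11.2
bar side [[650.0, 306.0], [643.0, 280.0], [387.0, 358.0], [381.0, 333.0]]
  mid [515.2 319.1] len 267.4 yaw deg 168.7
high scene [[366.0, -271.0], [639.0, -266.0]]
  mid [ 502.3 -268.3] len 272.6 yaw deg 1.1
lip scene [[369.0, -399.0], [639.0, -396.0]]
  mid [ 504.  -397.3] len 270.1 yaw deg 0.7
high side [[361.0, -271.0], [625.0, -269.0]]
  mid [ 493.1 -269.9] len 264.5 yaw deg 0.4
lip side [[360.0, -403.0], [625.0, -400.0]]
  mid [ 492.4 -401.5] len 264.8 yaw deg 0.8
[5.75020216e-01 2.09192723e-05 2.45377021e-01] [0.57449882 0.08067281 0.37424048]
```

```bash
cat > go.py <<'E'
# usage: go.py yaw x y z [x y z ...] (mm, deg): shares from measured pose; 'look' lists boxes
import sys
from h import *
from scipy.spatial.transform import Rotation as R
s=robot.read_state(); p=s["tool_pos"]; y=R.from_rotvec(s["orientation"]).as_matrix()[:,1]; yaw=np.degrees(np.arctan2(y[1],y[0]))
print("t",round(s["time"],1),"tcp",(p*1000).round(1),"yaw",round(yaw,1),"F",s["contact_force"].round(2),"w",round(s["gripper_width"]*1000,1))
a=sys.argv[1:]
if a and a[0]=="look":
    for c in ("side","scene"):
        robot.grab_frame(c); print(c,sorted([tuple((r["position"]*1000).round().astype(int).tolist()) for r in robot.mark_of(c,"box_a") if r["score"]>.4]))
elif a:
    d=(float(a[0])-yaw+90)%180-90; print("turn",round(d/60,3))
    for t in np.array(a[1:],float).reshape(-1,3): print("shift",((t-p*1000)/750).round(4))
E
python3 -m crank '-0.017 0.203 -0.15 1;-0.017 0.203 -0.15 1;-0.017 0.203 -0.15 1;-0.017 0.203 -0.15 1;-0.017 0.203 -0.15 1;-0.017 0.203 -0.15 1;-0.017 0.203 -0.15 1;-0.017 0.203 -0.15 1' 0.2
python3 -m crank '0 0 0 0.73;0 0 0 0.73;0 0 0 0.73;0 0 0 0.73;0 0 0 0.73;0 0 0 0.73;0 0 0 0.73'
python3 go.py 104 562 152 20
```

```text
time: 1.7
tool_pos: [0.5623, 0.1524, 0.1327]
orientation: [-0.813, -3.034, -0.0]
contact_force: [0.3, 0.8, 0.3]
gripper_width: 0.0682
finger_force: 0.0
time: 2.4
tool_pos: [0.5623, 0.1522, 0.1329]
orientation: [-0.37, 3.12, 0.0]
contact_force: [0.0, 0.2, 0.1]
gripper_width: 0.0684
finger_force: 0.0
t 2.4 tcp [562.3 152.2 132.9] yaw 103.5 F [0.05 0.19 0.14] w 68.4
turn 0.008
shift [-0.0004 -0.0002 -0.1505]
```

```bash

python3 -m crank '0 0 -0.06 0;0 0 -0.11 0;0 0 -0.14 0;0 0 -0.15 0;0 0 -0.15 0'
python3 -m crank '0 0 0 0;0 0 0 0;0 0 0 0;0 0 0 0;0 0 0 0;0 0 0 0' 1
python3 -m crank '0 0 0.03 0;0 0 0.09 0;0 0 0.15 0;0 0 0.15 0;0 0 0.15 0;0 0 0.15 0;0 0 0.15 0'
python3 go.py -101.2 412 340 160
```

```text
time: 2.9
tool_pos: [0.5619, 0.1521, 0.0196]
orientation: [0.374, -3.117, 0.0]
contact_force: [-0.2, -0.6, -0.3]
gripper_width: 0.0684
finger_force: 0.0
time: 3.5
tool_pos: [0.5636, 0.1526, 0.0222]
orientation: [-0.376, 3.115, 0.001]
contact_force: [0.4, 0.1, 6.7]
gripper_width: 0.0486
finger_force: 64.9
time: 4.2
tool_pos: [0.561, 0.1519, 0.1309]
orientation: [0.377, -3.115, 0.001]
contact_force: [0.3, 0.0, -2.7]
gripper_width: 0.049
finger_force: 64.0
t 4.2 tcp [561.  151.9 130.9] yaw 103.8 F [ 0.3   0.01 -2.74] w 49.0
turn -0.417
shift [-0.1986  0.2507  0.0388]
```

```bash
python3 go.py -101.2 624 298.5 130
```

```text
t 4.2 tcp [561.  151.9 130.9] yaw 103.8 F [ 0.3   0.01 -2.74] w 49.0
turn -0.417
shift [ 0.084   0.1954 -0.0012]
```

```bash

python3 -m crank '0.04 0.08 0 -0.2;0.084 0.15 0 -0.417;0.084 0.1954 0 -0.417;0.084 0.1954 0 -0.417;0.084 0.1954 0 -0.417;0.084 0.1954 0 -0.417;0.084 0.1954 0 -0.417'
python3 go.py -101.2 624 298.5 83
```

```text
time: 4.9
tool_pos: [0.6246, 0.297, 0.1323]
orientation: [-0.308, -3.125, 0.002]
contact_force: [0.2, -1.0, -1.9]
gripper_width: 0.0484
finger_force: 64.0
t 4.9 tcp [624.6 297.  132.3] yaw 78.7 F [ 0.17 -0.96 -1.91] w 48.4
turn 0.001
shift [-0.0009  0.0019 -0.0657]
```

```bash

python3 -m crank '-0.001 0.002 -0.035 0;-0.001 0.002 -0.055 0;-0.001 0.002 -0.062 0;-0.001 0.002 -0.064 0;-0.001 0.002 -0.066 0;-0.001 0.002 -0.066 0;-0.001 0.002 -0.066 0'
```

```text
time: 5.6
tool_pos: [0.6249, 0.3005, 0.0841]
orientation: [0.307, 3.125, 0.001]
contact_force: [-0.4, -0.0, -2.1]
gripper_width: 0.0486
finger_force: 64.0
```

```bash

python3 -m crank '0 -0.002 -0.002 0;0 -0.002 -0.004 0;0 -0.002 -0.004 0;0 -0.002 -0.004 0'
python3 -m crank '0 0 0 0;0 0 0 0;0 0 0 0;0 0 0 0' 0.2
python3 -m crank '0 0 0.03 0;0 0 0.06 0;0 0 0.1 0;0 0 0.1 0;0 0 0.1 0'
python3 go.py look; python3 - <<'E'
from h import *
robot.grab_frame("wrist"); im=robot.grab_frame("side")[200:380,60:300]; cv2.imwrite("pics/p1.png",cv2.resize(im,None,fx=2.5,fy=2.5))
E
```

```text
time: 6.0
tool_pos: [0.6249, 0.2988, 0.0822]
orientation: [0.307, 3.125, 0.001]
contact_force: [-1.3, -1.0, 6.2]
gripper_width: 0.0488
finger_force: 64.8
time: 6.4
tool_pos: [0.6246, 0.2988, 0.0802]
orientation: [-0.307, -3.127, -0.0]
contact_force: [-0.2, -0.6, 0.2]
gripper_width: 0.0682
finger_force: 0.0
time: 6.9
tool_pos: [0.6247, 0.2989, 0.1558]
orientation: [0.307, 3.125, 0.001]
contact_force: [-0.7, -0.1, -0.2]
gripper_width: 0.068
finger_force: 0.0
t 6.9 tcp [624.7 298.9 155.8] yaw 78.8 F [-0.74 -0.11 -0.23] w 68.0Traceback (most recent call last):
  File "go.py", line 10, in <module>
    robot.grab_frame(c); print(c,sorted([tuple((r["position"]*1000).round().astype(int).tolist()) for r in robot.mark_of(c,"box_a") if r["score"]>.4]))
                                               ^^^^^^^^^^^^^^^^^^^^^^^^^^
AttributeError: 'list' object has no attribute 'round'. Did you mean: 'count'?
```

View pics/p1.png

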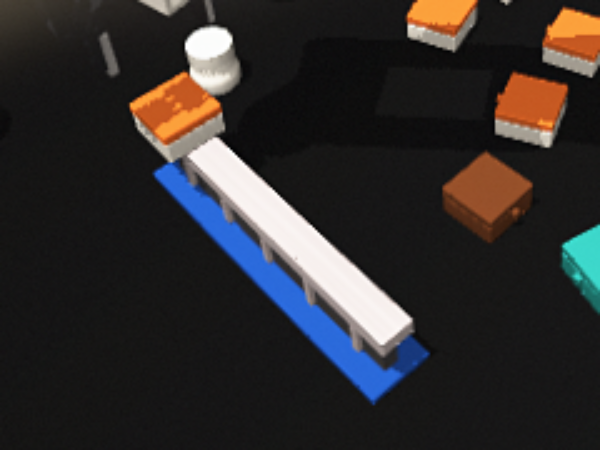

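The first (full) box sits level on the far end of the bar, around crop pixel (178,115), and is balanced and aligned. Next is b2.

```bash
sed -i 's/(r\["position"\]\*1000)/(np.array(r["position"])*1000)/' go.py
python3 go.py look; python3 go.py 104 435 94 130 435 94 20
```

```text
t 7.1 tcp [623.8 298.5 153.7] yaw 78.8 F [-1.11 -0.26 -0.22] w 68.2
side [(307, 199, 12), (342, -58, 14), (416, 191, 13), (434, 93, 13), (439, 1, 15), (440, -111, 15), (554, -52, 8), (560, -134, 15), (568, 42, 15), (623, 299, 75)]
scene [(309, 199, 13), (344, -54, 16), (414, 193, 11), (436, 95, 18), (438, -110, 15), (440, 5, 11), (556, -54, 11), (557, -138, 14), (567, 40, 12), (623, 296, 76)]
t 7.3 tcp [624.3 298.7 154.6] yaw 78.8 F [-0.09 -0.08 -0.69] w 68.6
turn 0.42
shift [-0.2524 -0.2729 -0.0328]
shift [-0.2524 -0.2729 -0.1794]
```

```bash

python3 -m crank '-0.05 -0.05 0 0;-0.25 -0.27 -0.03 0.42;-0.2525 -0.273 -0.033 0.42;-0.2525 -0.273 -0.033 0.42;-0.2525 -0.273 -0.033 0.42;-0.2525 -0.273 -0.033 0.42;-0.2525 -0.273 -0.033 0.42;-0.2525 -0.273 -0.033 0.42'
python3 go.py 104 435 94 20
```

```text
time: 8.1
tool_pos: [0.4357, 0.094, 0.131]
orientation: [-0.38, 3.117, 0.001]
contact_force: [-0.5, 0.4, 0.4]
gripper_width: 0.068
finger_force: 0.0
t 8.1 tcp [435.7  94.  131. ] yaw 103.9 F [-0.46  0.39  0.38] w 68.0
turn 0.001
shift [-0.0009  0.     -0.148 ]
```

```bash

python3 -m crank '0 0 -0.06 0;0 0 -0.11 0;0 0 -0.14 0;0 0 -0.147 0;0 0 -0.147 0'
python3 -m crank '0 0 0 0;0 0 0 0;0 0 0 0;0 0 0 0;0 0 0 0;0 0 0 0' 1
python3 -m crank '0 0 0.03 0;0 0 0.09 0;0 0 0.15 0;0 0 0.15 0;0 0 0.15 0;0 0 0.15 0;0 0 0.15 0'
python3 go.py 78.8 571 308.5 132; python3 go.py 90.8 606 -368 150
```

```text
time: 8.6
tool_pos: [0.4361, 0.0948, 0.0199]
orientation: [0.384, -3.118, -0.0]
contact_force: [0.6, -0.4, 0.6]
gripper_width: 0.0681
finger_force: 0.0
time: 9.2
tool_pos: [0.4367, 0.0945, 0.0218]
orientation: [-0.382, 3.114, 0.001]
contact_force: [-0.3, 2.9, 7.2]
gripper_width: 0.049
finger_force: 63.6
time: 9.9
tool_pos: [0.4337, 0.0937, 0.1312]
orientation: [0.382, -3.114, 0.0]
contact_force: [-0.0, 0.3, -3.8]
gripper_width: 0.0486
finger_force: 64.1
t 9.9 tcp [433.7  93.7 131.2] yaw 104.0 F [-0.03  0.3  -3.81] w 48.6
turn -0.42
shift [0.183  0.2863 0.0011]
t 9.9 tcp [433.7  93.7 131.2] yaw 104.0 F [-0.03  0.3  -3.81] w 48.6
turn -0.22
shift [ 0.2297 -0.6157  0.0251]
```

```bash

python3 -m crank '0.03 0.04 0.01 -0.1;0.183 0.2863 0.01 -0.42;0.183 0.2863 0.01 -0.42;0.183 0.2863 0.01 -0.42;0.183 0.2863 0.01 -0.42;0.183 0.2863 0.01 -0.42;0.183 0.2863 0.01 -0.42;0.183 0.2863 0.01 -0.42;0.183 0.2863 0.01 -0.42'
python3 go.py 78.8 571 308.5 81.5
```

```text
time: 10.8
tool_pos: [0.5713, 0.3074, 0.1392]
orientation: [-0.308, -3.124, 0.003]
contact_force: [0.2, -0.2, -2.8]
gripper_width: 0.0484
finger_force: 69.6
t 10.8 tcp [571.3 307.4 139.2] yaw 78.7 F [ 0.15 -0.2  -2.82] w 48.4
turn 0.001
shift [-0.0004  0.0014 -0.0769]
```

```bash

python3 -m crank '0 0.001 -0.04 0;0 0.001 -0.06 0;0 0.001 -0.07 0;0 0.001 -0.073 0;0 0.001 -0.077 0;0 0.001 -0.078 0;0 0.001 -0.078 0;0 0.001 -0.078 0'
python3 -m crank '0 0 0 0;0 0 0 0;0 0 0 0;0 0 0 0' 0.2
python3 -m crank '0 0 0.03 0;0 0 0.06 0;0 0 0.09 0;0 0 0.09 0;0 0 0.09 0'
python3 go.py look; python3 go.py 98.5 567 41 130 567 41 20
```

```text
time: 11.6
tool_pos: [0.5727, 0.3097, 0.0825]
orientation: [0.307, 3.126, 0.001]
contact_force: [0.0, 0.5, -3.2]
gripper_width: 0.0487
finger_force: 69.7
time: 12.0
tool_pos: [0.5726, 0.3097, 0.0823]
orientation: [0.307, 3.126, 0.001]
contact_force: [-0.8, -0.9, 0.0]
gripper_width: 0.0681
finger_force: 0.0
time: 12.5
tool_pos: [0.5724, 0.3095, 0.1494]
orientation: [0.307, 3.126, 0.001]
contact_force: [-0.3, 0.5, -0.5]
gripper_width: 0.0685
finger_force: 0.0
t 12.5 tcp [572.4 309.5 149.4] yaw 78.8 F [-0.25  0.54 -0.49] w 68.5
side [(306, 197, 10), (340, -58, 13), (415, 195, 11), (442, -111, 15), (445, 0, 18), (555, -52, 9), (566, 42, 14), (569, 310, 75), (621, 298, 75)]
scene [(307, 200, 14), (342, -54, 16), (415, 190, 10), (440, 5, 15), (441, -110, 14), (555, -137, 16), (556, -54, 11), (566, 42, 9), (572, 310, 78), (622, 298, 75), (737, 75, -4)]
t 12.7 tcp [571.8 309.2 147.9] yaw 78.8 F [0.31 0.87 0.13] w 68.5
turn 0.329
shift [-0.0063 -0.3576 -0.0238]
shift [-0.0063 -0.3576 -0.1705]
```

```bash

python3 -m crank '-0.006 -0.05 0 0;-0.006 -0.3576 -0.024 0.33;-0.006 -0.3576 -0.024 0.33;-0.006 -0.3576 -0.024 0.33;-0.006 -0.3576 -0.024 0.33;-0.006 -0.3576 -0.024 0.33;-0.006 -0.3576 -0.024 0.33;-0.006 -0.3576 -0.024 0.33;-0.006 -0.3576 -0.024 0.33'
python3 go.py 98.5 567 41.5 20
```

```text
time: 13.6
tool_pos: [0.5678, 0.0421, 0.131]
orientation: [0.236, -3.132, -0.001]
contact_force: [-0.0, 0.9, 0.3]
gripper_width: 0.0683
finger_force: 0.0
t 13.6 tcp [567.8  42.1 131. ] yaw 98.6 F [-0.    0.95  0.28] w 68.3
turn -0.002
shift [-0.0011 -0.0009 -0.148 ]
```

```bash

python3 -m crank '0 0 -0.06 0;0 0 -0.11 0;0 0 -0.14 0;0 0 -0.147 0;0 0 -0.147 0'
python3 -m crank '0 0 0 0;0 0 0 0;0 0 0 0;0 0 0 0;0 0 0 0;0 0 0 0' 1
python3 -m crank '0 0 0.03 0;0 0 0.09 0;0 0 0.15 0;0 0 0.15 0;0 0 0.15 0;0 0 0.15 0;0 0 0.15 0'
python3 go.py 78.8 517 319 138; python3 go.py 90.8 606 -365 150
```

```text
time: 14.1
tool_pos: [0.5678, 0.0424, 0.0206]
orientation: [0.237, -3.131, -0.0]
contact_force: [0.8, -0.2, 1.4]
gripper_width: 0.0684
finger_force: 0.0
time: 14.7
tool_pos: [0.5693, 0.0416, 0.0229]
orientation: [-0.235, 3.129, 0.001]
contact_force: [-0.2, 2.1, 6.7]
gripper_width: 0.0484
finger_force: 64.5
time: 15.4
tool_pos: [0.5668, 0.0412, 0.132]
orientation: [0.235, -3.129, -0.0]
contact_force: [0.5, 0.3, -1.0]
gripper_width: 0.0491
finger_force: 63.6
t 15.4 tcp [566.8  41.2 132. ] yaw 98.6 F [ 0.51  0.3  -0.98] w 49.1
turn -0.33
shift [-0.0664  0.3704  0.008 ]
t 15.4 tcp [566.8  41.2 132. ] yaw 98.6 F [ 0.51  0.3  -0.98] w 49.1
turn -0.13
shift [ 0.0523 -0.5416  0.024 ]
```

```bash

python3 -m crank '0.005 -0.05 0.02 0;0.047 -0.535 0.02 -0.13;0.047 -0.535 0.02 -0.13;0.047 -0.535 0.02 -0.13;0.047 -0.535 0.02 -0.13;0.047 -0.535 0.02 -0.13;0.047 -0.535 0.02 -0.13;0.047 -0.535 0.02 -0.13;0.047 -0.535 0.02 -0.13;0.047 -0.535 0.02 -0.13;0.047 -0.535 0.02 -0.13;0.047 -0.535 0.02 -0.13'
python3 go.py 90.8 602 -360 66
```

```text
time: 16.6
tool_pos: [0.6031, -0.3579, 0.1481]
orientation: [0.024, -3.14, -0.002]
contact_force: [-0.4, 0.5, -0.8]
gripper_width: 0.0484
finger_force: 63.6
t 16.6 tcp [ 603.1 -357.9  148.1] yaw 90.9 F [-0.41  0.51 -0.8 ] w 48.4
turn -0.001
shift [-0.0014 -0.0029 -0.1095]
```

```bash

python3 -m crank '-0.001 -0.002 -0.05 0;-0.001 -0.002 -0.09 0;-0.001 -0.002 -0.103 0;-0.001 -0.002 -0.109 0;-0.001 -0.002 -0.109 0;-0.001 -0.002 -0.109 0'
python3 go.py
python3 -m crank '0 0 0 0;0 0 0 0;0 0 0 0;0 0 0 0' 0.3
python3 -m crank '0 0 0.03 0;0 0 0.06 0;0 0 0.11 0;0 0 0.11 0;0 0 0.11 0' 0.2
python3 go.py look; python3 go.py 78.5 555 -52.5 130; python3 - <<'E'
from h import *
im=robot.grab_frame("side")[90:230,200:400]; cv2.imwrite("pics/p2.png",cv2.resize(im,None,fx=3,fy=3))
E
```

```text
time: 17.2
tool_pos: [0.6034, -0.3616, 0.0687]
orientation: [-0.022, 3.139, -0.002]
contact_force: [-0.7, -0.6, -0.8]
gripper_width: 0.0487
finger_force: 63.6
t 17.2 tcp [ 603.4 -361.6   68.7] yaw 90.8 F [-0.72 -0.55 -0.85] w 48.7
time: 17.6
tool_pos: [0.6025, -0.3616, 0.0672]
orientation: [-0.021, 3.141, -0.0]
contact_force: [-0.0, 0.0, 0.5]
gripper_width: 0.0597
finger_force: 0.0
time: 18.1
tool_pos: [0.6028, -0.3617, 0.1506]
orientation: [-0.021, 3.139, -0.002]
contact_force: [0.3, 0.3, -0.4]
gripper_width: 0.0684
finger_force: 0.0
t 18.1 tcp [ 602.8 -361.7  150.6] yaw 90.8 F [ 0.33  0.33 -0.43] w 68.4
side [(307, 194, 13), (339, -55, 11), (417, 194, 15), (440, -110, 13), (446, 0, 16), (556, -50, 12), (560, -136, 12), (571, 308, 77), (601, -365, 47), (620, 298, 75)]
scene [(309, 201, 15), (340, -57, 14), (416, 193, 11), (442, 5, 16), (443, -109, 13), (552, -53, 11), (554, -137, 16), (569, 310, 79), (600, -368, 47), (623, 301, 77)]
t 18.3 tcp [ 601.7 -361.   147.8] yaw 90.8 F [ 0.83 -0.15  0.51] w 68.7
turn -0.205
shift [-0.0623  0.4114 -0.0237]
```

View pics/p2.png

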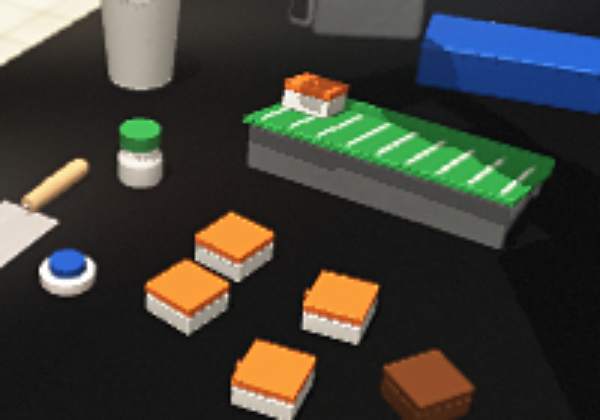

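The empty box lies flat on the board near its far end, crop pixel (315,93). Next is b5 at (557,-136).

```bash
python3 go.py 80 557 -136.5 130
python3 -m crank '0 0.05 0 0;-0.0596 0.2993 -0.024 -0.18;-0.0596 0.2993 -0.024 -0.18;-0.0596 0.2993 -0.024 -0.18;-0.0596 0.2993 -0.024 -0.18;-0.0596 0.2993 -0.024 -0.18;-0.0596 0.2993 -0.024 -0.18;-0.0596 0.2993 -0.024 -0.18'
python3 go.py 80 557 -136.5 20
```

```text
t 18.4 tcp [ 601.8 -361.1  147.9] yaw 90.8 F [ 0.64 -0.12  0.11] w 68.4
turn -0.18
shift [-0.0598  0.2994 -0.0238]
time: 19.15
tool_pos: [0.5582, -0.1378, 0.1313]
orientation: [0.275, 3.129, -0.001]
contact_force: [1.0, 0.6, -0.8]
gripper_width: 0.0685
finger_force: 0.0
t 19.1 tcp [ 558.2 -137.8  131.3] yaw 80.0 F [ 1.01  0.62 -0.83] w 68.5
turn 0.001
shift [-0.0016  0.0017 -0.1483]
```

```bash

python3 -m crank '-0.001 0.001 -0.06 0;-0.001 0.001 -0.11 0;-0.001 0.001 -0.14 0;-0.001 0.001 -0.147 0;-0.001 0.001 -0.147 0'
python3 -m crank '0 0 0 0;0 0 0 0;0 0 0 0;0 0 0 0;0 0 0 0;0 0 0 0' 1
python3 -m crank '0 0 0.03 0;0 0 0.09 0;0 0 0.15 0;0 0 0.15 0;0 0 0.15 0;0 0 0.15 0;0 0 0.15 0'
python3 go.py 78.8 517 319 138; python3 go.py 90.8 549 -360 148
```

```text
time: 19.65
tool_pos: [0.5571, -0.1373, 0.0204]
orientation: [-0.277, -3.128, -0.0]
contact_force: [0.8, 0.4, 0.3]
gripper_width: 0.0684
finger_force: 0.0
time: 20.25
tool_pos: [0.5585, -0.1368, 0.0229]
orientation: [0.274, 3.125, -0.001]
contact_force: [0.2, -0.5, 4.8]
gripper_width: 0.0485
finger_force: 65.2
time: 20.95
tool_pos: [0.5555, -0.1358, 0.1315]
orientation: [-0.274, -3.125, -0.001]
contact_force: [-0.0, -0.3, -3.1]
gripper_width: 0.0486
finger_force: 64.1
t 20.9 tcp [ 555.5 -135.8  131.5] yaw 80.0 F [-0.04 -0.27 -3.11] w 48.6
turn -0.02
shift [-0.0513  0.6064  0.0087]
t 20.9 tcp [ 555.5 -135.8  131.5] yaw 80.0 F [-0.04 -0.27 -3.11] w 48.6
turn 0.18
shift [-0.0087 -0.2989  0.0221]
```

Heavy, so it goes to bar slot s≈0.

```bash

python3 -m crank '0 0.05 0.02 0;-0.051 0.606 0.03 -0.02;-0.051 0.606 0.03 -0.02;-0.051 0.606 0.03 -0.02;-0.051 0.606 0.03 -0.02;-0.051 0.606 0.03 -0.02;-0.051 0.606 0.03 -0.02;-0.051 0.606 0.02 -0.02;-0.051 0.606 0.01 -0.02;-0.051 0.606 0.01 -0.02;-0.051 0.606 0.01 -0.02;-0.051 0.606 0.01 -0.02'
python3 go.py 78.8 517 319 81.5
```

```text
time: 22.15
tool_pos: [0.5181, 0.3176, 0.1397]
orientation: [-0.306, -3.125, 0.004]
contact_force: [0.3, -0.2, -3.0]
gripper_width: 0.0488
finger_force: 64.3
t 22.1 tcp [518.1 317.6 139.7] yaw 78.8 F [ 0.29 -0.16 -3.01] w 48.8
turn -0.0
shift [-0.0014  0.0019 -0.0775]
```

```bash

python3 -m crank '-0.002 0.001 -0.04 0;-0.002 0.001 -0.06 0;-0.002 0.001 -0.07 0;-0.002 0.001 -0.074 0;-0.002 0.001 -0.078 0;-0.002 0.001 -0.079 0;-0.002 0.001 -0.079 0;-0.002 0.001 -0.079 0'
python3 -m crank '0 0 0 0;0 0 0 0;0 0 0 0;0 0 0 0' 0.2
python3 -m crank '0 0 0.03 0;0 0 0.06 0;0 0 0.09 0;0 0 0.09 0;0 0 0.09 0'
python3 go.py look; python3 go.py 98.5 442 2 130
```

```text
time: 22.95
tool_pos: [0.5179, 0.3189, 0.0829]
orientation: [0.306, 3.125, 0.001]
contact_force: [0.4, -2.7, 2.7]
gripper_width: 0.0488
finger_force: 64.9
time: 23.35
tool_pos: [0.5172, 0.3193, 0.0819]
orientation: [0.307, 3.126, 0.001]
contact_force: [-0.8, -0.3, -0.5]
gripper_width: 0.0684
finger_force: 0.0
time: 23.85
tool_pos: [0.5171, 0.3191, 0.1493]
orientation: [0.307, 3.126, 0.001]
contact_force: [-0.5, 0.1, 0.1]
gripper_width: 0.0682
finger_force: 0.0
t 23.9 tcp [517.1 319.1 149.3] yaw 78.8 F [-0.51  0.13  0.05] w 68.2
side [(309, 196, 9), (342, -56, 15), (414, 196, 11), (445, -114, 14), (445, 0, 16), (516, 319, 76), (556, -51, 12), (570, 309, 75), (602, -366, 49), (624, 301, 75)]
scene [(308, 201, 13), (338, -54, 14), (415, 193, 12), (441, -109, 14), (442, 5, 12), (512, 316, 74), (555, -52, 10), (573, 310, 71), (601, -367, 46), (624, 298, 75)]
t 24.1 tcp [516.5 318.7 147.9] yaw 78.8 F [ 0.19 -0.65 -0.69] w 68.1
turn 0.329
shift [-0.0994 -0.4222 -0.0239]
```

Next is b6 at (443,2).

```bash

python3 -m crank '-0.01 -0.05 0 0;-0.098 -0.422 -0.024 0.33;-0.098 -0.422 -0.024 0.33;-0.098 -0.422 -0.024 0.33;-0.098 -0.422 -0.024 0.33;-0.098 -0.422 -0.024 0.33;-0.098 -0.422 -0.024 0.33;-0.098 -0.422 -0.024 0.33;-0.098 -0.422 -0.024 0.33;-0.098 -0.422 -0.024 0.33'
python3 -m crank '0 0 -0.06 0;0 0 -0.11 0;0 0 -0.14 0;0 0 -0.147 0;0 0 -0.147 0'
python3 -m crank '0 0 0 0;0 0 0 0;0 0 0 0;0 0 0 0;0 0 0 0;0 0 0 0' 1
python3 -m crank '0 0 0.03 0;0 0 0.09 0;0 0 0.15 0;0 0 0.15 0;0 0 0.15 0;0 0 0.15 0;0 0 0.15 0'
python3 go.py 78.8 464 329.5 138; python3 go.py 90.8 548 -360 148
```

```text
time: 25.05
tool_pos: [0.444, 0.0031, 0.1312]
orientation: [0.236, -3.133, -0.001]
contact_force: [0.4, -0.7, -0.0]
gripper_width: 0.0685
finger_force: 0.0
time: 25.55
tool_pos: [0.4438, 0.0035, 0.0206]
orientation: [0.238, -3.131, -0.0]
contact_force: [-0.2, -0.3, 0.8]
gripper_width: 0.0682
finger_force: 0.0
time: 26.15
tool_pos: [0.4451, 0.0027, 0.0226]
orientation: [-0.235, 3.129, 0.0]
contact_force: [-0.8, 1.8, 6.6]
gripper_width: 0.0488
finger_force: 63.0
time: 26.85
tool_pos: [0.4426, 0.0025, 0.1322]
orientation: [0.235, -3.129, -0.001]
contact_force: [-0.2, 0.3, -1.1]
gripper_width: 0.0487
finger_force: 62.3
t 26.9 tcp [442.6   2.5 132.2] yaw 98.6 F [-0.18  0.3  -1.14] w 48.7
turn -0.33
shift [0.0286 0.4359 0.0077]
t 26.9 tcp [442.6   2.5 132.2] yaw 98.6 F [-0.18  0.3  -1.14] w 48.7
turn -0.13
shift [ 0.1406 -0.4834  0.021 ]
```

Light, so it goes to the board at x≈548.

```bash

python3 -m crank '0.02 -0.05 0.02 0;0.139 -0.48 0.02 -0.13;0.139 -0.48 0.02 -0.13;0.139 -0.48 0.02 -0.13;0.139 -0.48 0.02 -0.13;0.139 -0.48 0.02 -0.13;0.139 -0.48 0.02 -0.13;0.139 -0.48 0.02 -0.13;0.139 -0.48 0.02 -0.13;0.139 -0.48 0.02 -0.13;0.139 -0.48 0.02 -0.13;0.139 -0.48 0.02 -0.13'
python3 go.py 90.8 548 -361 67
```

```text
time: 28.05
tool_pos: [0.5476, -0.3559, 0.1483]
orientation: [0.023, -3.14, -0.002]
contact_force: [0.3, -0.4, -0.3]
gripper_width: 0.049
finger_force: 62.4
t 28.1 tcp [ 547.6 -355.9  148.3] yaw 90.9 F [ 0.34 -0.37 -0.3 ] w 49.0
turn -0.001
shift [ 0.0005 -0.0067 -0.1084]
```

```bash

python3 -m crank '0 -0.004 -0.05 0;0 -0.004 -0.09 0;0 -0.004 -0.103 0;0 -0.004 -0.109 0;0 -0.004 -0.109 0;0 -0.004 -0.109 0'
python3 -m crank '0 0 0 0;0 0 0 0;0 0 0 0;0 0 0 0' 0.3
python3 -m crank '0 0 0.03 0;0 0 0.06 0;0 0 0.11 0;0 0 0.11 0;0 0 0.11 0' 0.2
python3 go.py look; python3 go.py 98.3 442 -111 130
```

```text
time: 28.65
tool_pos: [0.5489, -0.3608, 0.0685]
orientation: [-0.022, 3.139, -0.003]
contact_force: [0.5, 0.8, -0.1]
gripper_width: 0.0487
finger_force: 62.4
time: 29.05
tool_pos: [0.548, -0.3606, 0.0672]
orientation: [-0.021, 3.141, -0.0]
contact_force: [0.3, -0.7, -0.4]
gripper_width: 0.0602
finger_force: 0.0
time: 29.55
tool_pos: [0.5482, -0.3607, 0.1503]
orientation: [-0.021, 3.14, -0.002]
contact_force: [-0.0, -0.4, -0.1]
gripper_width: 0.0684
finger_force: 0.0
t 29.6 tcp [ 548.2 -360.7  150.3] yaw 90.8 F [-0.01 -0.4  -0.12] w 68.4
side [(307, 195, 13), (343, -57, 13), (412, 194, 15), (443, -108, 14), (518, 315, 78), (545, -363, 48), (553, -51, 11), (598, -366, 51), (627, 299, 77)]
scene [(311, 198, 13), (342, -56, 14), (417, 192, 12), (440, -113, 11), (515, 319, 72), (545, -361, 49), (557, -54, 12), (601, -365, 45), (602, 387, 26)]
t 29.8 tcp [ 547.2 -360.   147.8] yaw 90.8 F [-0.52 -0.17  0.89] w 68.7
turn 0.125
shift [-0.1403  0.332  -0.0237]
```

The bar boxes read oddly now: the one at 571 is missing and something shows at (602,387). I'll look.

```bash
python3 - <<'E'
from h import *
a=cv2.resize(robot.grab_frame("scene")[150:300,270:430],(400,375)); b=cv2.resize(robot.grab_frame("side")[200:380,60:252],(400,375))
cv2.imwrite("pics/p3.png",np.hstack([a,b]))
E
```

```text
(no output)
```

View pics/p3.png

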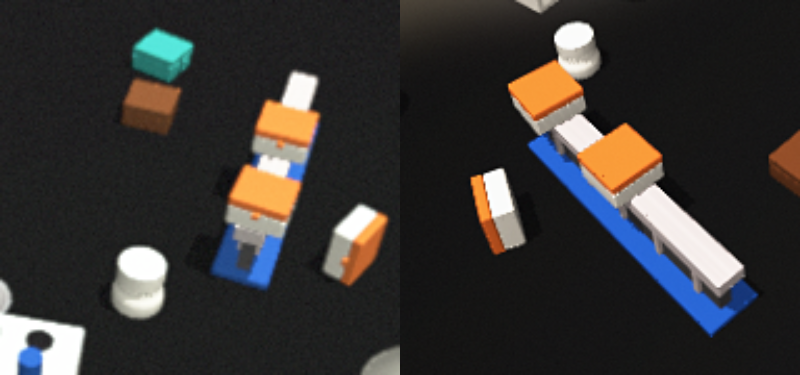

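A full box was knocked off the bar. It stands on edge at about (602,387), with its lid facing away from the bar (right in the left view, crop (355,245)). I'll do the remaining two picks first, then tip it over and fetch it.

```bash

python3 -m crank '0 0.04 0 0;-0.1403 0.332 -0.024 0.125;-0.1403 0.332 -0.024 0.125;-0.1403 0.332 -0.024 0.125;-0.1403 0.332 -0.024 0.125;-0.1403 0.332 -0.024 0.125;-0.1403 0.332 -0.024 0.125;-0.1403 0.332 -0.024 0.125;-0.1403 0.332 -0.024 0.125'
python3 go.py 98.3 442 -111 20
python3 -m crank '0 0 -0.06 0;0 0 -0.11 0;0 0 -0.14 0;0 0 -0.147 0;0 0 -0.147 0'
python3 -m crank '0 0 0 0;0 0 0 0;0 0 0 0;0 0 0 0;0 0 0 0;0 0 0 0' 1
python3 -m crank '0 0 0.03 0;0 0 0.09 0;0 0 0.15 0;0 0 0.15 0;0 0 0.15 0;0 0 0.15 0;0 0 0.15 0'
python3 go.py 78.8 571 308.5 138; python3 go.py 90.8 494 -361 148
```

```text
time: 30.75
tool_pos: [0.4437, -0.1121, 0.1315]
orientation: [-0.226, 3.132, -0.001]
contact_force: [0.9, 0.2, 0.7]
gripper_width: 0.0684
finger_force: 0.0
t 30.8 tcp [ 443.7 -112.1  131.5] yaw 98.3 F [0.94 0.22 0.67] w 68.4
turn 0.001
shift [-0.0022  0.0015 -0.1487]
time: 31.25
tool_pos: [0.4431, -0.1122, 0.0205]
orientation: [0.225, -3.132, -0.001]
contact_force: [-0.4, -0.4, 0.2]
gripper_width: 0.0683
finger_force: 0.0
time: 31.85
tool_pos: [0.4441, -0.112, 0.0225]
orientation: [-0.227, 3.13, -0.002]
contact_force: [0.1, -1.1, 7.1]
gripper_width: 0.0491
finger_force: 63.4
time: 32.55
tool_pos: [0.4416, -0.1111, 0.1322]
orientation: [0.227, -3.13, -0.002]
contact_force: [-0.2, 0.1, -0.3]
gripper_width: 0.0489
finger_force: 62.6
t 32.5 tcp [ 441.6 -111.1  132.2] yaw 98.3 F [-0.24  0.08 -0.35] w 48.9
turn -0.325
shift [0.1725 0.5595 0.0078]
t 32.5 tcp [ 441.6 -111.1  132.2] yaw 98.3 F [-0.24  0.08 -0.35] w 48.9
turn -0.125
shift [ 0.0699 -0.3332  0.0211]
```

Light, so it goes to the board at x≈494.

```bash

python3 -m crank '0.01 -0.04 0.02 0;0.069 -0.333 0.02 -0.125;0.069 -0.333 0.02 -0.125;0.069 -0.333 0.02 -0.125;0.069 -0.333 0.02 -0.125;0.069 -0.333 0.02 -0.125;0.069 -0.333 0.02 -0.125;0.069 -0.333 0.02 -0.125;0.069 -0.333 0.02 -0.125;0.069 -0.333 0.02 -0.125'
python3 go.py 90.8 494 -361 67
python3 -m crank '0 -0.002 -0.05 0;0 -0.002 -0.09 0;0 -0.002 -0.103 0;0 -0.002 -0.109 0;0 -0.002 -0.109 0;0 -0.002 -0.109 0'
python3 -m crank '0 0 0 0;0 0 0 0;0 0 0 0;0 0 0 0' 0.3
python3 -m crank '0 0 0.03 0;0 0 0.06 0;0 0 0.11 0;0 0 0.11 0;0 0 0.11 0' 0.2
python3 go.py look; python3 go.py 78.5 555 -52.5 130
```

```text
time: 33.55
tool_pos: [0.4942, -0.3598, 0.1483]
orientation: [0.023, -3.141, -0.002]
contact_force: [0.5, -1.0, -0.9]
gripper_width: 0.0486
finger_force: 62.6
t 33.5 tcp [ 494.2 -359.8  148.3] yaw 90.9 F [ 0.5  -1.04 -0.94] w 48.6
turn -0.001
shift [-0.0003 -0.0017 -0.1084]
time: 34.15
tool_pos: [0.4954, -0.3631, 0.0684]
orientation: [-0.022, 3.139, -0.003]
contact_force: [-0.1, 0.3, -0.4]
gripper_width: 0.0492
finger_force: 62.6
time: 34.55
tool_pos: [0.4945, -0.3628, 0.0672]
orientation: [-0.021, 3.141, -0.0]
contact_force: [-0.1, 0.2, 0.2]
gripper_width: 0.0598
finger_force: 0.0
time: 35.05
tool_pos: [0.4947, -0.3629, 0.1503]
orientation: [-0.021, 3.14, -0.002]
contact_force: [0.7, 0.0, -0.7]
gripper_width: 0.0688
finger_force: 0.0
t 35.0 tcp [ 494.7 -362.9  150.3] yaw 90.8 F [ 0.74  0.04 -0.74] w 68.8
side [(308, 197, 13), (340, -57, 11), (413, 195, 13), (494, -375, 47), (519, 318, 77), (543, -366, 48), (554, -50, 13), (604, 391, 25), (624, 301, 74)]
scene [(308, 201, 12), (341, -53, 14), (414, 191, 10), (496, -369, 49), (515, 318, 73), (545, -360, 47), (554, -55, 13), (602, -366, 42), (602, 393, 26), (622, 297, 76)]
t 35.2 tcp [ 493.8 -362.2  147.9] yaw 90.8 F [-0.87  0.01 -0.3 ] w 68.1
turn -0.205
shift [ 0.0816  0.4129 -0.0238]
```

```bash

python3 -m crank '0 0.04 0 0;0.0816 0.413 -0.024 -0.205;0.0816 0.413 -0.024 -0.205;0.0816 0.413 -0.024 -0.205;0.0816 0.413 -0.024 -0.205;0.0816 0.413 -0.024 -0.205;0.0816 0.413 -0.024 -0.205;0.0816 0.413 -0.024 -0.205;0.0816 0.413 -0.024 -0.205;0.0816 0.413 -0.024 -0.205;0.0816 0.413 -0.024 -0.205'
python3 go.py 78.5 555 -52.5 20
python3 -m crank '0 0 -0.06 0;0 0 -0.11 0;0 0 -0.14 0;0 0 -0.147 0;0 0 -0.147 0'
python3 -m crank '0 0 0 0;0 0 0 0;0 0 0 0;0 0 0 0;0 0 0 0;0 0 0 0' 1
python3 -m crank '0 0 0.03 0;0 0 0.09 0;0 0 0.15 0;0 0 0.15 0;0 0 0.15 0;0 0 0.15 0;0 0 0.15 0'
python3 go.py 78.8 464 329.5 138; python3 go.py 90.8 441 -361 148
```

```text
time: 36.35
tool_pos: [0.5554, -0.0543, 0.1312]
orientation: [-0.318, -3.125, 0.0]
contact_force: [-0.6, -0.5, 1.2]
gripper_width: 0.0686
finger_force: 0.0
t 36.4 tcp [555.4 -54.3 131.2] yaw 78.4 F [-0.6  -0.51  1.22] w 68.6
turn 0.002
shift [-0.0005  0.0023 -0.1482]
time: 36.85
tool_pos: [0.5555, -0.0538, 0.0207]
orientation: [-0.317, -3.124, -0.0]
contact_force: [0.3, 0.5, 0.1]
gripper_width: 0.0684
finger_force: 0.0
time: 37.45
tool_pos: [0.5571, -0.0533, 0.023]
orientation: [0.315, 3.122, -0.0]
contact_force: [-0.4, -1.4, 6.5]
gripper_width: 0.0488
finger_force: 64.5
time: 38.15
tool_pos: [0.5545, -0.0528, 0.1319]
orientation: [-0.315, -3.122, -0.0]
contact_force: [0.3, -0.2, -1.1]
gripper_width: 0.0487
finger_force: 63.7
t 38.1 tcp [554.5 -52.8 131.9] yaw 78.5 F [ 0.31 -0.2  -1.11] w 48.7
turn 0.005
shift [-0.1207  0.5097  0.0081]
t 38.1 tcp [554.5 -52.8 131.9] yaw 78.5 F [ 0.31 -0.2  -1.11] w 48.7
turn 0.205
shift [-0.1513 -0.4109  0.0215]
```

Light again, so it goes to the board at x≈441.

```bash

python3 -m crank '-0.02 -0.04 0.02 0;-0.151 -0.41 0.02 0.205;-0.151 -0.41 0.02 0.205;-0.151 -0.41 0.02 0.205;-0.151 -0.41 0.02 0.205;-0.151 -0.41 0.02 0.205;-0.151 -0.41 0.02 0.205;-0.151 -0.41 0.02 0.205;-0.151 -0.41 0.02 0.205;-0.151 -0.41 0.02 0.205;-0.151 -0.41 0.02 0.205;-0.151 -0.41 0.02 0.205'
python3 go.py 90.8 440 -361 67
python3 -m crank '0 -0.002 -0.05 0;0 -0.002 -0.09 0;0 -0.002 -0.103 0;0 -0.002 -0.109 0;0 -0.002 -0.109 0;0 -0.002 -0.109 0'
python3 -m crank '0 0 0 0;0 0 0 0;0 0 0 0;0 0 0 0' 0.3
python3 -m crank '0 0 0.03 0;0 0 0.06 0;0 0 0.11 0;0 0 0.11 0;0 0 0.11 0' 0.2
python3 go.py look; python3 - <<'E'
from h import *
im=robot.grab_frame("scene"); im2=robot.grab_frame("side")
a=cv2.resize(im[180:300,300:428],(400,375)); b=cv2.resize(im2[100:185,270:400],(400,262))
b=np.vstack([b,np.zeros((113,400,3),np.uint8)])
cv2.imwrite("pics/p4.png",np.hstack([a,b])); cv2.imwrite("pics/side4.png",im2); cv2.imwrite("pics/scene4.png",im)
E
```

```text
time: 39.35
tool_pos: [0.443, -0.3592, 0.1485]
orientation: [0.025, -3.141, -0.001]
contact_force: [-0.4, 0.0, -0.4]
gripper_width: 0.0486
finger_force: 63.6
t 39.4 tcp [ 443.  -359.2  148.5] yaw 90.9 F [-0.36  0.03 -0.37] w 48.6
turn -0.002
shift [-0.004  -0.0024 -0.1086]
time: 39.95
tool_pos: [0.4433, -0.3625, 0.0682]
orientation: [-0.022, 3.139, -0.003]
contact_force: [1.1, -1.1, -0.2]
gripper_width: 0.0488
finger_force: 63.6
time: 40.35
tool_pos: [0.4425, -0.3621, 0.0672]
orientation: [-0.021, 3.141, -0.0]
contact_force: [0.4, -0.0, -0.7]
gripper_width: 0.06
finger_force: 0.0
time: 40.85
tool_pos: [0.4426, -0.3622, 0.1502]
orientation: [-0.021, 3.14, -0.002]
contact_force: [-0.3, 1.1, -1.2]
gripper_width: 0.0682
finger_force: 0.0
t 40.9 tcp [ 442.6 -362.2  150.2] yaw 90.8 F [-0.32  1.1  -1.16] w 68.2
side [(308, 194, 14), (340, -57, 12), (414, 194, 14), (440, -366, 43), (496, -373, 47), (519, 318, 74), (602, 392, 23), (603, -368, 45), (622, 298, 72)]
scene [(314, 198, 12), (341, -55, 14), (416, 192, 10), (439, -368, 46), (491, -367, 45), (516, 317, 74), (543, -363, 42), (600, -366, 46), (622, 299, 76)]
```

View pics/p4.png

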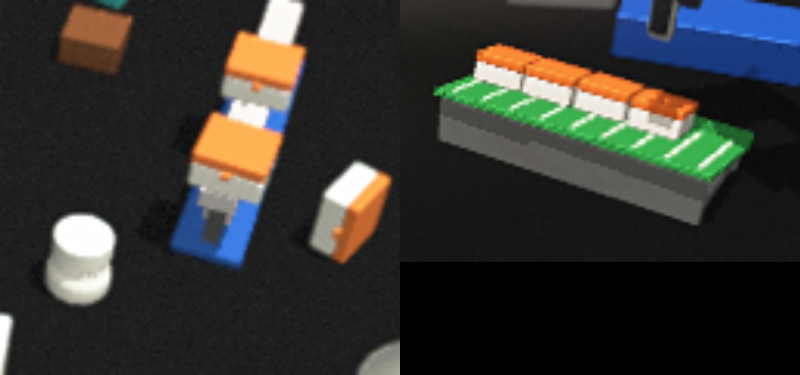

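The four empty boxes lie in a row on the board. The fallen full box still stands on edge at left crop (350,215). I'll zoom in for its orientation.

```bash
python3 - <<'E'
import cv2,numpy as np
a=cv2.imread("pics/scene4.png")[220:270,395:430]; b=cv2.imread("pics/side4.png")[275:330,85:120]
f=lambda q:cv2.resize(q,None,fx=11,fy=11,interpolation=2)
o=np.zeros((605,780,3),np.uint8);A=f(a);B=f(b);o[:A.shape[0],:A.shape[1]]=A;o[:B.shape[0],390:390+B.shape[1]]=B
cv2.imwrite("pics/p5.png",o[:600])
E
```

```text
(no output)
```

View pics/p5.png

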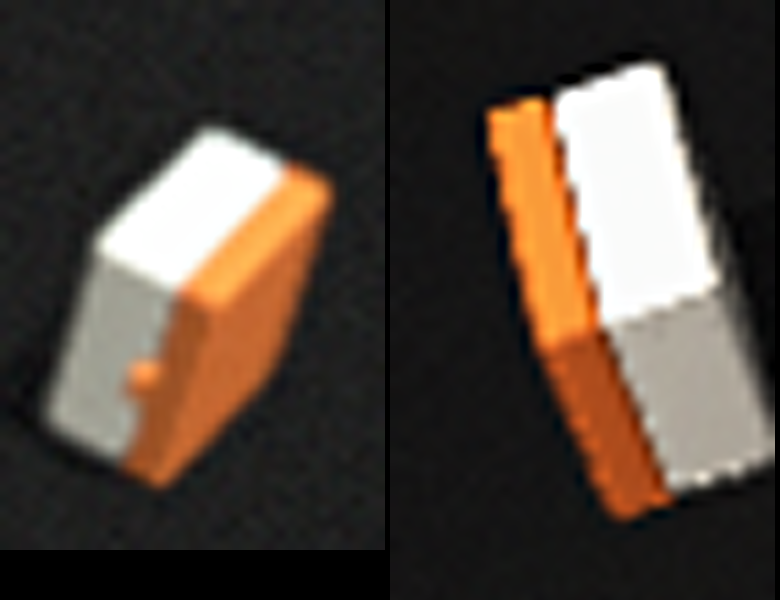

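```bash
python3 - <<'E'
from h import *
for c,pts,o in [("scene",[(97,243),(210,125),(332,185),(220,310)],(395,220)),("side",[(328,287),(270,62),(98,112),(152,350)],(85,275))]:
    p=world(c,(np.array(pts)+0.)/11+o-.45,.05)[:,:2]*1000; d=p[1]-p[0]; e=p[3]-p[0]
    print(c,p.round().tolist(),p.mean(0).round(1),np.hypot(*d).round(),np.hypot(*e).round(),np.degrees(np.arctan2(d[1],d[0])).round(1),np.degrees(np.arctan2(e[1],e[0])).round(1))
E
python3 go.py 90 560 340 200
```

```text
scene [[620.0, 364.0], [576.0, 389.0], [590.0, 413.0], [634.0, 388.0]] [605.1 388.6] 50.0 27.0 150.1 57.7
side [[574.0, 392.0], [616.0, 367.0], [631.0, 390.0], [588.0, 416.0]] [602.1 391.1] 49.0 27.0 -30.7 60.1
t 41.1 tcp [ 442.  -361.6  148.2] yaw 90.8 F [-0.36  0.07  0.38] w 68.4
turn -0.013
shift [0.1574 0.9354 0.069 ]
```

```bash
python3 -c "
from h import *
print(world('side',[[32,270]],0),world('scene',[[422,348]],0))"
python3 -m crank '0.1 0.5 0.07 0.5;0.1 0.5 0.07 0.5;0.1 0.5 0.07 0.5;0.1 0.5 0.07 0.5;0.1 0.5 0.07 0.5;0.1 0.5 0.07 0.5;0.1 0.5 0.07 0.5;0.1 0.5 0.07 0.5;0.1 0.5 0.07 0.5;0.1 0.5 0.07 0.5' 1
python3 go.py 149.5 586 361 180
```

```text
[[0.80915164 0.41983796 0.        ]] [[0.85324271 0.40148082 0.        ]]
time: 42.15
tool_pos: [0.5172, 0.0136, 0.2013]
orientation: [0.837, -3.027, 0.0]
contact_force: [0.2, -0.2, 0.1]
gripper_width: 0.0001
finger_force: 0.0
t 42.1 tcp [517.2  13.6 201.3] yaw 120.9 F [ 0.24 -0.17  0.06] w 0.1
turn 0.477
shift [ 0.0918  0.4632 -0.0284]
```

```bash

python3 -m crank '0.0918 0.463 -0.02 0.477;0.0918 0.463 -0.02 0.477;0.0918 0.463 -0.02 0.477;0.0918 0.463 -0.02 0.477;0.0918 0.463 -0.02 0.477;0.0918 0.463 -0.02 0.477;0.0918 0.463 -0.02 0.477;0.0918 0.463 -0.02 0.477;0.0918 0.463 -0.02 0.477;0.0918 0.463 -0.02 0.477'
python3 go.py look; python3 go.py 149.5 586 361 54
```

```text
time: 43.15
tool_pos: [0.5864, 0.358, 0.1863]
orientation: [1.553, -2.728, 0.001]
contact_force: [0.1, -1.0, -0.1]
gripper_width: -0.0001
finger_force: 0.0
t 43.1 tcp [586.4 358.  186.3] yaw 149.3 F [ 0.13 -1.04 -0.11] w -0.1
side [(306, 197, 13), (341, -57, 12), (418, 195, 14), (440, -366, 46), (496, -371, 46), (517, 320, 73), (545, -364, 48), (602, -367, 45), (603, 390, 24), (624, 299, 74)]
scene [(307, 198, 11), (414, 192, 10), (442, -369, 42), (493, -370, 45), (513, 317, 75), (542, -363, 47), (602, -366, 43), (604, 388, 29), (623, 298, 75)]
t 43.4 tcp [586.5 358.6 187.3] yaw 149.3 F [-0.53  0.42 -1.15] w -0.3
turn 0.004
shift [-0.0007  0.0033 -0.1778]
```

```bash

python3 -m crank '0 0.002 -0.06 0;0 0.002 -0.12 0;0 0.002 -0.16 0;0 0.002 -0.177 0;0 0.002 -0.177 0;0 0.002 -0.177 0'
python3 -m crank '0.0034 0.0057 0 0;0.0068 0.0114 0 0;0.0102 0.0171 0 0;0.0136 0.0228 0 0;0.017 0.0285 0 0;0.0204 0.0342 0 0;0.0204 0.0342 0 0'
python3 -m crank '0.0034 0.0057 0 0;0.0068 0.0114 0 0;0.0102 0.0171 0 0;0.0136 0.0228 0 0;0.0136 0.0228 0 0;0.0136 0.0228 0 0'
python3 -m crank '0 0 0.06 0;0 0 0.12 0;0 0 0.16 0;0 0 0.16 0' 0.2
python3 go.py look
```

```text
time: 43.95
tool_pos: [0.5874, 0.3621, 0.0559]
orientation: [-1.555, 2.727, 0.0]
contact_force: [0.5, 0.1, 0.4]
gripper_width: -0.0
finger_force: 0.0
time: 44.65
tool_pos: [0.602, 0.3883, 0.0539]
orientation: [-1.557, 2.728, 0.0]
contact_force: [0.4, 0.7, 0.3]
gripper_width: 0.0001
finger_force: 0.0
time: 45.25
tool_pos: [0.6117, 0.4046, 0.0539]
orientation: [1.557, -2.728, 0.0]
contact_force: [-0.4, -0.5, 1.4]
gripper_width: -0.0002
finger_force: 0.0
time: 45.65
tool_pos: [0.6139, 0.4058, 0.1807]
orientation: [-1.551, 2.719, 0.001]
contact_force: [-0.1, 0.5, 1.1]
gripper_width: 0.0581
finger_force: 0.0
t 45.6 tcp [613.9 405.8 180.7] yaw 149.4 F [-0.11  0.46  1.07] w 58.1
side [(309, 197, 12), (339, -57, 12), (418, 196, 12), (439, -365, 43), (496, -375, 47), (517, 317, 76), (545, -365, 47), (603, -363, 50), (624, 424, 14), (625, 297, 75)]
scene [(308, 197, 14), (344, -54, 13), (413, 192, 10), (443, -370, 46), (493, -373, 45), (513, 317, 76), (544, -360, 41), (601, -364, 43), (622, 297, 75), (624, 426, 18)]
```

```bash
python3 go.py 149.5 624 425 20; python3 - <<'E'
from h import *
im=robot.grab_frame("side")[255:335,60:150]; cv2.imwrite("pics/p6.png",cv2.resize(im,None,fx=6,fy=6))
E
```

```text
t 45.9 tcp [610.9 403.9 172.2] yaw 149.4 F [-0.34 -0.15 -0.64] w 68.1
turn 0.002
shift [ 0.0175  0.0281 -0.203 ]
```

View pics/p6.png

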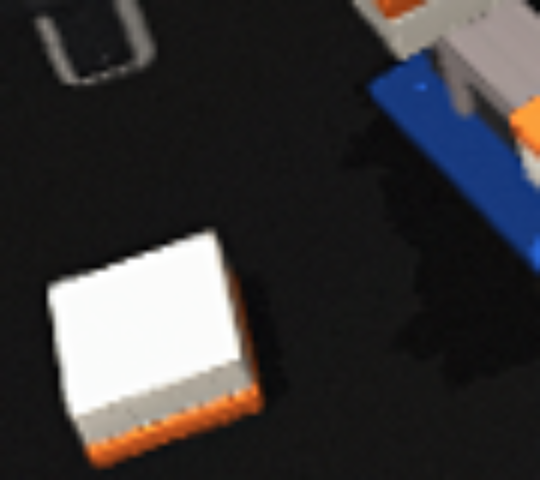

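It lies flat with its white underside up, centred at crop (147,322). Both orientations count, so I'll grasp it.

```bash

python3 -m crank '0.0175 0.028 -0.05 0;0.0175 0.028 -0.1 0;0.0175 0.028 -0.16 0;0.0175 0.028 -0.19 0;0.0175 0.028 -0.202 0;0.0175 0.028 -0.202 0'
python3 -m crank '0 0 0 0;0 0 0 0;0 0 0 0;0 0 0 0;0 0 0 0;0 0 0 0' 1
python3 -m crank '0 0 0.03 0;0 0 0.09 0;0 0 0.17 0;0 0 0.17 0;0 0 0.17 0;0 0 0.17 0;0 0 0.17 0'
python3 -m crank '0 0 0 -0.6;0 0 0 -0.6;0 0 0 -0.6;0 0 0 -0.6;0 0 0 -0.6'
python3 go.py 78.8 464 329.5 145
```

```text
time: 46.5
tool_pos: [0.6239, 0.4249, 0.02]
orientation: [1.554, -2.725, 0.0]
contact_force: [0.3, -0.5, 0.1]
gripper_width: 0.0682
finger_force: 0.0
time: 47.1
tool_pos: [0.6259, 0.4262, 0.0248]
orientation: [-1.555, 2.726, 0.001]
contact_force: [0.1, 0.7, 6.9]
gripper_width: 0.0483
finger_force: 65.8
time: 47.8
tool_pos: [0.6235, 0.4246, 0.1463]
orientation: [1.553, -2.723, 0.001]
contact_force: [-0.1, -0.1, -3.6]
gripper_width: 0.0488
finger_force: 64.8
time: 48.3
tool_pos: [0.6241, 0.425, 0.1473]
orientation: [0.634, -3.073, 0.003]
contact_force: [0.4, 0.2, -3.5]
gripper_width: 0.0487
finger_force: 64.7
t 48.3 tcp [624.1 425.  147.3] yaw 113.3 F [ 0.35  0.22 -3.47] w 48.7
turn -0.576
shift [-0.2134 -0.1273 -0.0031]
```

```bash

python3 -m crank '-0.2134 -0.1273 0 -0.576;-0.2134 -0.1273 0 -0.576;-0.2134 -0.1273 0 -0.576;-0.2134 -0.1273 0 -0.576;-0.2134 -0.1273 0 -0.576;-0.2134 -0.1273 0 -0.576;-0.2134 -0.1273 0 -0.576;-0.2134 -0.1273 0 -0.576;-0.2134 -0.1273 0 -0.576;-0.2134 -0.1273 0 -0.576'
python3 go.py 78.8 464 329.5 83.5
```

```text
time: 49.3
tool_pos: [0.4653, 0.3303, 0.1498]
orientation: [-0.305, -3.127, 0.0]
contact_force: [-0.2, 0.1, -3.1]
gripper_width: 0.0485
finger_force: 64.7
t 49.3 tcp [465.3 330.3 149.8] yaw 78.9 F [-0.22  0.13 -3.08] w 48.5
turn -0.001
shift [-0.0017 -0.0011 -0.0883]
```

```bash

python3 -m crank '-0.002 -0.001 -0.04 0;-0.002 -0.001 -0.07 0;-0.002 -0.001 -0.081 0;-0.002 -0.001 -0.085 0;-0.002 -0.001 -0.089 0;-0.002 -0.001 -0.09 0;-0.002 -0.001 -0.09 0;-0.002 -0.001 -0.09 0'
```

```text
time: 50.1
tool_pos: [0.4638, 0.3297, 0.0847]
orientation: [0.305, 3.125, 0.002]
contact_force: [-3.2, -1.7, 6.1]
gripper_width: 0.0479
finger_force: 65.8
```

```bash

python3 -m crank '0 0 0 0;0 0 0 0;0 0 0 0;0 0 0 0' 0.2
python3 -m crank '0 0 0.03 0;0 0 0.06 0;0 0 0.11 0;0 0 0.11 0;0 0 0.11 0'
python3 go.py look; python3 go.py 78.8 657.5 -29.5 150; python3 - <<'E'
from h import *
a=cv2.resize(robot.grab_frame("scene")[150:270,310:430],(390,390)); i=robot.grab_frame("side");b=cv2.resize(i[210:350,100:240],(390,390))
cv2.imwrite("pics/p7.png",np.hstack([a,b]))
for c in("scene","side"): print([(round(r["score"],2),np.round(r["position"],3).tolist()) for r in robot.mark_of(c,"chill_top")])
E
```

```text
time: 50.5
tool_pos: [0.4636, 0.3295, 0.0827]
orientation: [0.305, 3.126, 0.001]
contact_force: [-0.0, -0.5, 0.2]
gripper_width: 0.0686
finger_force: 0.0
time: 51.0
tool_pos: [0.4637, 0.3296, 0.1658]
orientation: [0.305, 3.125, 0.002]
contact_force: [-0.3, -0.1, -0.5]
gripper_width: 0.0681
finger_force: 0.0
t 51.0 tcp [463.7 329.6 165.8] yaw 78.8 F [-0.26 -0.12 -0.48] w 68.1
side [(307, 195, 11), (342, -55, 14), (416, 195, 12), (438, -364, 47), (461, 328, 72), (493, -371, 46), (516, 321, 73), (543, -367, 50), (601, -369, 47), (625, 300, 76)]
scene [(308, 199, 14), (342, -55, 16), (415, 193, 11), (440, -365, 45), (462, 331, 75), (493, -370, 46), (517, 319, 72), (544, -362, 42), (602, -367, 44), (627, 298, 77)]
t 51.2 tcp [462.7 328.9 163.7] yaw 78.8 F [-0.14 -0.45 -0.39] w 68.5
turn -0.001
shift [ 0.2598 -0.4778 -0.0183]
[(0.65, [0.441, -0.369, 0.047]), (0.53, [0.516, 0.313, -0.001]), (0.43, [0.661, -0.03, 0.018])]
[(0.5, [0.656, -0.028, 0.023])]
```

View pics/p7.png

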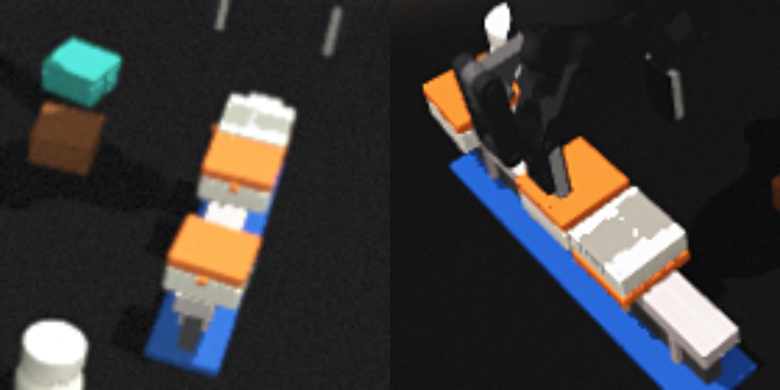

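All three full boxes lie flat on the bar, the re-placed one lid-down next to the middle one. Now the button at (658,-29).

```bash

python3 -m crank '0.02 -0.06 0 0;0.26 -0.477 0 0;0.26 -0.477 0 0;0.26 -0.477 0 0;0.26 -0.477 0 0;0.26 -0.477 0 0;0.26 -0.477 0 0;0.26 -0.477 0 0;0.26 -0.477 0 0;0.26 -0.477 0 0;0.26 -0.477 0 0' 1
python3 go.py 78.8 658 -29 60 658 -29 40 658 -29 30
```

```text
time: 52.5
tool_pos: [0.6576, -0.0276, 0.1646]
orientation: [-0.305, -3.125, -0.001]
contact_force: [-0.9, -0.7, 0.1]
gripper_width: 0.0003
finger_force: 0.0
t 52.5 tcp [657.6 -27.6 164.6] yaw 78.8 F [-0.9  -0.66  0.05] w 0.3
turn -0.001
shift [ 0.0005 -0.0019 -0.1394]
shift [ 0.0005 -0.0019 -0.1661]
shift [ 0.0005 -0.0019 -0.1794]
```

```bash

python3 -m crank '0 -0.001 -0.06 0;0 -0.001 -0.11 0;0 -0.001 -0.145 0;0 -0.001 -0.161 0;0 -0.001 -0.165 0;0 -0.001 -0.165 0;0 -0.001 -0.165 0'
python3 -m crank '0 0 -0.003 0;0 0 -0.006 0;0 0 -0.006 0'
python3 -m crank '0 0 -0.003 0;0 0 -0.005 0;0 0 -0.005 0;0 0 -0.005 0'
```

```text
time: 53.2
tool_pos: [0.6594, -0.0288, 0.0432]
orientation: [0.304, 3.124, 0.0]
contact_force: [0.6, -1.6, 0.1]
gripper_width: 0.0001
finger_force: 0.0
time: 53.5
tool_pos: [0.6583, -0.0293, 0.037]
orientation: [0.306, 3.127, 0.0]
contact_force: [0.5, -0.2, 0.1]
gripper_width: 0.0002
finger_force: 0.0
time: 53.9
tool_pos: [0.6586, -0.0293, 0.0334]
orientation: [0.305, 3.126, 0.0]
contact_force: [-0.3, -0.4, 2.8]
gripper_width: -0.0001
finger_force: 1.4
```

Contact at about z 0.034, so I'll press about 6 mm further.

```bash

python3 -m crank '0 0 -0.003 0;0 0 -0.006 0;0 0 -0.006 0;0 0 -0.006 0'
python3 -m crank '0 0 -0.002 0;0 0 -0.003 0;0 0 -0.003 0;0 0 -0.003 0'
```

```text
time: 54.3
tool_pos: [0.6586, -0.0293, 0.03]
orientation: [0.305, 3.126, -0.0]
contact_force: [-2.4, 0.0, 10.2]
gripper_width: -0.0002
finger_force: 5.2
time: 54.7
tool_pos: [0.6587, -0.0292, 0.0298]
orientation: [0.305, 3.125, 0.0]
contact_force: [-5.4, -0.8, 21.2]
gripper_width: 0.0001
finger_force: 10.4
```

It bottomed out (force rises with no travel). I'll retract and do a final check.

```bash

python3 -m crank '0 0 0.02 0;0 0 0.07 0;0 0 0.13 0;0 0 0.2 0;0 0 0.2 0;0 0 0.2 0;0 0 0.2 0;0 0 0.2 0'
python3 go.py look; python3 - <<'E'
from h import *
i=robot.grab_frame("scene")[130:290,70:430]; j=robot.grab_frame("side")[100:370,80:420]
cv2.imwrite("pics/p8.png",np.hstack([cv2.resize(i,(450,200)),cv2.resize(j,(350,278))[:200]]) if 0 else cv2.resize(j,(740,588)))
E
```

```text
time: 55.5
tool_pos: [0.6572, -0.0291, 0.174]
orientation: [-0.305, -3.122, 0.0]
contact_force: [0.6, -0.1, -0.7]
gripper_width: -0.0
finger_force: 0.0
t 55.5 tcp [657.2 -29.1 174. ] yaw 78.8 F [ 0.59 -0.13 -0.71] w -0.0
side [(306, 196, 14), (342, -55, 12), (416, 194, 12), (441, -369, 44), (461, 327, 74), (493, -372, 44), (515, 318, 76), (545, -366, 47), (622, 297, 74), (702, -199, -1)]
scene [(310, 199, 16), (342, -51, 16), (414, 193, 10), (442, -364, 45), (461, 330, 74), (492, -369, 45), (499, -335, 38), (514, 315, 76), (544, -361, 45), (600, -363, 47), (623, 298, 72)]
```

View pics/p8.png

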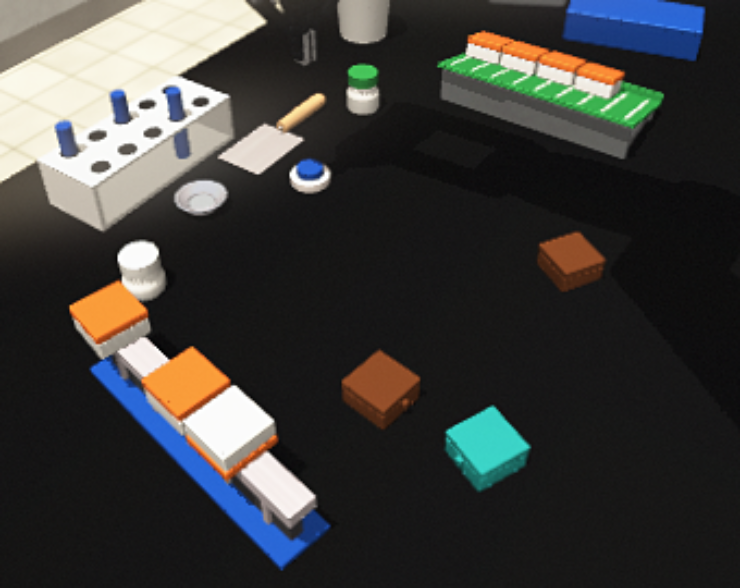

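The picture shows three full boxes flat on the bar (crop (110,315), (187,383), (230,430)) and four empties in a row on the board. The button is up and the bystanders are in place.

```bash
python3 -c "
from bench import robot
print(robot.hand_in())"
```

```text
the job is handed in; nothing more can be done
None
```

I handed the job in at about 56 s: the three full boxes are flat on the cold bar (one was knocked off mid-run and re-placed lid-down), the four empties are flat on the draining board, the button was pressed fully and is up again, and the other things are where they were; the hand-in returned no verdict.

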